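# Load vented instrument boxes into the steriliser tray in running bond

### The job

Load the steriliser tray with the five boxes whose lids are pierced, as two straight courses lengthwise along the middle of the tray: the three deep ones on the tray floor, evenly spaced with about a finger's width between them and to the end walls, and the two shallow ones on top like bricks in running bond, each centred over a gap so that steam rises into it. Keep the boxes level all the way, and leave the two boxes with closed lids where they are, since steam cannot enter them.

Things in the scene. Friction and masses are not known exactly. Their poses are not given: they have to be found in the camera images.
- tray: Perforated steel steriliser tray, fixed, 288 x 151 mm; inside 282 mm (its x) by 144 mm (its y), floor 2 mm above its underside, walls 36 mm high. Origin: centre of the underside, at table height; x lengthwise, z up. Boxes go on its lengthwise centre line: lower ones centred at about x = -90, 0, +90 mm (gaps of 14 mm, 13 mm to the end walls), upper ones at x = -45, +45 mm.
- deep_1: Small lidded metal instrument box, 76 x 50 x 40 mm, the deep kind, its lid pierced with a 6 by 4 grid of round holes, 0.14 to 0.28 kg; the lid does not come off. Grip it across the 50 mm width. Origin: centre of the underside; x along its 76 mm length, y across its 50 mm width, z up. Stands on the table (z = 0) or the sink's worktop (5 mm higher). Turning it end for end makes no difference.
- deep_2: Small lidded metal instrument box, 76 x 50 x 40 mm, the deep kind, its lid pierced with a 6 by 4 grid of round holes, 0.14 to 0.28 kg; the lid does not come off. Grip it across the 50 mm width. Origin: centre of the underside; x along its 76 mm length, y across its 50 mm width, z up. Stands on the table (z = 0) or the sink's worktop (5 mm higher). Turning it end for end makes no difference.
- deep_3: Small lidded metal instrument box, 76 x 50 x 40 mm, the deep kind, its lid pierced with a 6 by 4 grid of round holes, 0.14 to 0.28 kg; the lid does not come off. Grip it across the 50 mm width. Origin: centre of the underside; x along its 76 mm length, y across its 50 mm width, z up. Stands on the table (z = 0) or the sink's worktop (5 mm higher). Turning it end for end makes no difference.
- shallow_1: Small lidded metal instrument box, 76 x 50 x 24 mm, the shallow kind, its lid pierced with two by four long slots, 0.08 to 0.17 kg; the lid does not come off. Grip it across the 50 mm width. Origin: centre of the underside; x along its 76 mm length, y across its 50 mm width, z up. Stands on the table (z = 0) or the sink's worktop (5 mm higher). Turning it end for end makes no difference.
- shallow_2: Small lidded metal instrument box, 76 x 50 x 24 mm, the shallow kind, its lid pierced with two by four long slots, 0.08 to 0.17 kg; the lid does not come off. Grip it across the 50 mm width. Origin: centre of the underside; x along its 76 mm length, y across its 50 mm width, z up. Stands on the table (z = 0) or the sink's worktop (5 mm higher). Turning it end for end makes no difference.
- plain_deep: Small lidded metal instrument box, 76 x 50 x 40 mm, with a closed lid (only a pressed rectangle, no openings): not for the steriliser; the lid does not come off. Grip it across the 50 mm width. Origin: centre of the underside; x along its 76 mm length, y across its 50 mm width, z up. Stands on the table (z = 0) or the sink's worktop (5 mm higher). Turning it end for end makes no difference.
- plain_shallow: Small lidded metal instrument box, 76 x 50 x 24 mm, with a closed lid (only a pressed rectangle, no openings): not for the steriliser; the lid does not come off. Grip it across the 50 mm width. Origin: centre of the underside; x along its 76 mm length, y across its 50 mm width, z up. Stands on the table (z = 0) or the sink's worktop (5 mm higher). Turning it end for end makes no difference.

How it is judged:
At the end, for the whole second after the job is handed in: Deep boxes on the tray floor at x=-90, 0, 90 mm, shallow ones on them at x=-45, 45, all within 13 mm along and across; same-course centres 80+ mm apart, shallow 30+ mm off any deep centre; in line to 0.17 rad, level to 0.06, at rest; closed boxes moved under 30 mm ((x of deep_1 in the frame of tray between -0.103 and -0.077 m or x of deep_1 in the frame of tray between -0.013 and 0.013 m or x of deep_1 in the frame of tray between 0.077 and 0.103 m) and y of deep_1 in the frame of tray between -0.013 and 0.013 m and z of deep_1 in the frame of tray between -0.003 and 0.007 m and angle between the x axis of each of deep_1, deep_2, deep_3, shallow_1, shallow_2 and the x axis of tray, either way round below 0.17 rad and angle between each of deep_1, deep_2, deep_3, shallow_1, shallow_2's own z axis and vertical below 0.06 rad and linear speed of each of deep_1, deep_2, deep_3, shallow_1, shallow_2 below 0.01 m/s and (x of deep_2 in the frame of tray between -0.103 and -0.077 m or x of deep_2 in the frame of tray between -0.013 and 0.013 m or x of deep_2 in the frame of tray between 0.077 and 0.103 m) and y of deep_2 in the frame of tray between -0.013 and 0.013 m and z of deep_2 in the frame of tray between -0.003 and 0.007 m and (x of deep_3 in the frame of tray between -0.103 and -0.077 m or x of deep_3 in the frame of tray between -0.013 and 0.013 m or x of deep_3 in the frame of tray between 0.077 and 0.103 m) and y of deep_3 in the frame of tray between -0.013 and 0.013 m and z of deep_3 in the frame of tray between -0.003 and 0.007 m and (x of shallow_1 in the frame of tray between -0.058 and -0.032 m or x of shallow_1 in the frame of tray between 0.032 and 0.058 m) and y of shallow_1 in the frame of tray between -0.013 and 0.013 m and z of shallow_1 in the frame of tray between 0.037 and 0.047 m and (x of shallow_2 in the frame of tray between -0.058 and -0.032 m or x of shallow_2 in the frame of tray between 0.032 and 0.058 m) and y of shallow_2 in the frame of tray between -0.013 and 0.013 m and z of shallow_2 in the frame of tray between 0.037 and 0.047 m and horizontal distance between deep_1 and deep_2 above 0.08 m and horizontal distance between each of deep_1, deep_2 and deep_3 above 0.08 m and horizontal distance between shallow_1 and shallow_2 above 0.08 m and horizontal distance between each of shallow_1, shallow_2 and deep_1 above 0.03 m and horizontal distance between each of shallow_1, shallow_2 and deep_2 above 0.03 m and horizontal distance between each of shallow_1, shallow_2 and deep_3 above 0.03 m and distance of each of plain_deep, plain_shallow from where it was at the start of the episode below 0.03 m); the robot touches nothing.
It fails at once if a pierced box is tipped more than 0.35 rad (20 degrees) from level (angle between any of deep_1, deep_2, deep_3, shallow_1, shallow_2's own z axis and vertical above 0.35 rad).
It also fails if it takes over 112 s, if anything falls off the work surface, if the arm or the gripper's body presses on something with over 40 N, if the wrist force passes 120 N, or if a joint passes its speed limit or range.

### The arm

A 6-joint arm with a two-finger parallel gripper is mounted at the origin on a cart in front of the work surface, level with it; the furniture and walls round the work are solid. World frame = base frame: x ahead of the robot, y to its left, z up, the work surface at z = 0. Lengths are in m, angles in rad, forces in N, time in s.
With the tool pointing down it reaches from about 0.35 to 0.8 m from the base axis. Payload 7.3 kg.
Tool frame: the origin (TCP) lies between the finger pads; the fingertips stand 25 mm ahead of it and the grasp point (between the pads) lies 6 mm ahead of it (r.tip_extent is the distance from the TCP to the fingertips, in m); z points along the fingers, y is the line along which they close (so a half turn about z gives the same grasp; the last joint's range is limited). The gripper opens to 85 mm and grips with 20 to 120 N. Pads are 22 mm wide; open, the fingers measure 114 mm over their backs; the gripper's body (76 mm by 85 mm) begins 54 mm behind the grasp point. The pads swing forward as they close: fully open they stand 13 mm farther back than shut.
Start: joints at [-1.428, 0.342, 1.524, -0, 1.275, -0.146], TCP at [0.15, -0.503, 0.256] pointing down, gripper open.
Joint ranges: [-2.53, 2.53], [-0.77, 2.02], [0.04, 2.7], [-1, 4.14], [0.28, 2.66], [-3.11, 3.11]. Speed limits (rad/s): [2.57, 2.57, 3.14, 3.14, 3.14, 3.14].

### API

Orientations are given as a unit quaternion [x, y, z, w].
In Python, from workcell import r, command_gripper, optics gives the robot as it stands. The module is installed in compiled form; this text tells all that it offers. Calls block until the motion is done:
- r.reach(position, orientation): joint-space move of the TCP to a pose.
- r.move_straight(position, orientation=None, speed=0.15, max_force=None): straight line of the TCP; orientation=None keeps the orientation; speed is the mean speed in m/s. With max_force (N) it stops when the force on the tool has changed by that much, and returns True; else False.
- r.movej(angles): joint-space move.
- command_gripper(opening, force=None): finger opening in m; force is the grip in N (None keeps the last); returns when the fingers have stopped.
- r.hold(seconds).
- r.solve_ik(position, orientation): joint angles nearest the present ones, or None.
- r.read_state(): the state.
- optics.get_image(name): name is "scene" or "top"; returns (picture, depth): 400x640x3 uint8, red, green, blue; 400x640 float32, m along the optical axis (not along the pixel's ray), 0 where there is no reading.
- optics.camera_model(name): a dict with "K" (3x3 intrinsics, pixels), "R" (3x3) and "t" (3): a world point X has camera coordinates R X + t. Camera axes: x right, y down, z forward; pixel columns grow to the right and rows downward; lengths in m; the calibration is good to about 2 mm. A picture is of the moment at which its call begins. camera_model takes no time and is no camera call.
A pose or a line that the arm cannot do raises r.PlanningError and nothing moves.
- r.finish_job(): hands the job in; it is judged then, once.
The state is a dict: "time_s": time; "joint_positions": joint angles; "dq": joint speeds; "tau": joint torques, N m; "eef_pos": TCP position; "eef_rot": TCP orientation; "contact_force": force on the tool from outside, world axes, zero at the start; "torque": the same for the moment, N m; "grip_width": finger opening in m; "grip_force": force on a finger pad.
Only numpy, scipy, OpenCV 4.12 (cv2) and the standard library are available. Lean on these libraries where they do the work, as an engineer would, in place of code of your own. Each camera call takes 0.05 s, during which the arm holds its last target. There are 200 camera calls.

## Working session

There is one attempt and no reset: what is moved stays moved. The work goes in short steps, each a Python script; the robot and the scene stay as the last script left them, time stands still between calls to the robot, and variables do not carry over. Pictures are saved under pics/ and viewed, at most 14 in all, crops included, and the job is handed in when it is done.

```bash
mkdir -p pics
python3 - <<'E'
from workcell import r,optics
import cv2,numpy as np
for n in("top","scene"):
    p,d=optics.get_image(n);cv2.imwrite(f"pics/{n}0.png",p[:,:,::-1]);np.savez(f"{n}0.npz",p=p,d=d)
    m=optics.camera_model(n);print(n,m, -m["R"].T@m["t"])
print(r.read_state()["time_s"],r.read_state()["eef_rot"],r.tip_extent)
E
```

```text
top {'K': array([[505.5345451 ,   0.        , 312.44684903],
       [  0.        , 505.5345451 , 202.31356987],
       [  0.        ,   0.        ,   1.        ]]), 'R': array([[-0.02623682, -0.99963511,  0.00642388],
       [-0.98828957,  0.02497168, -0.15053287],
       [ 0.15031752, -0.01029815, -0.98858413]]), 't': array([-0.04178309,  0.51991977,  1.72205552])} [ 0.25387991 -0.03701712  1.78093019]
scene {'K': array([[421.22200305,   0.        , 324.30534446],
       [  0.        , 421.22200305, 201.3145795 ],
       [  0.        ,   0.        ,   1.        ]]), 'R': array([[-0.87855955, -0.47756472, -0.00806497],
       [-0.36357851,  0.67962252, -0.63712157],
       [ 0.30974792, -0.55681699, -0.77072113]]), 't': array([0.45992814, 0.23505695, 1.30555835])} [0.08514193 0.78685254 1.15969057]
0.1 [ 9.89594021e-01  1.43886232e-01  4.12847369e-06 -6.52189122e-04] 0.025
```

View pics/top0.png

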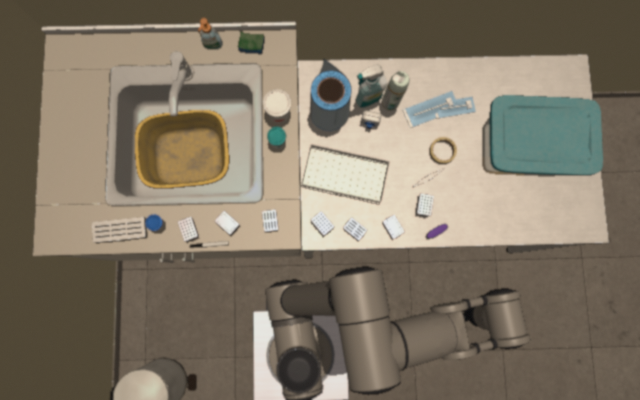

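View pics/scene0.png

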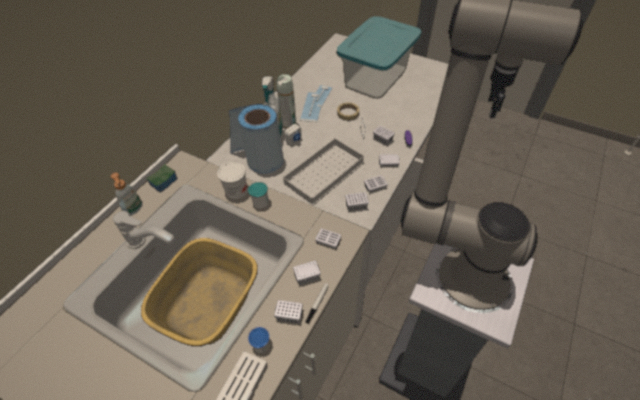

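Run:
```python
import cv2,numpy as np
p=np.load("top0.npz")["p"][:,:,::-1]
f=lambda a:cv2.resize(a,None,fx=5.4,fy=5.4,interpolation=cv2.INTER_CUBIC)
cv2.imwrite("pics/c1.png",np.vstack([f(p[195:248,168:312]),f(p[185:248,306:450])])[:600])
```

```text
(no output)
```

View pics/c1.png

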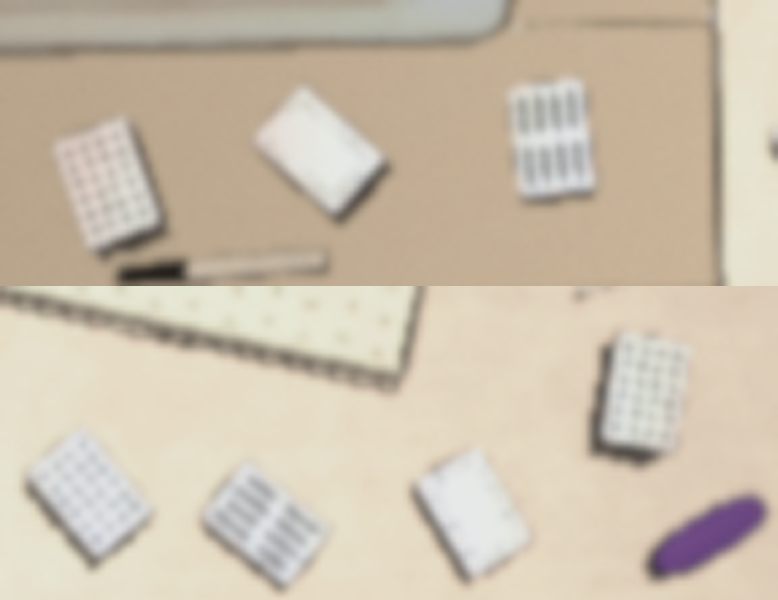

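Top view, lids at px: deep (188,229), (321,223), (425,205); slotted shallow (270,221), (355,229); closed (228,223), (393,227). Tray is at about (345,174).

```bash
cat > h.py <<'E'
import numpy as np,cv2
from workcell import r,optics,command_gripper
def ray(name,uv,z):
    m=optics.camera_model(name);K,R,t=m["K"],m["R"],m["t"];uv=np.atleast_2d(uv).astype(float)
    d=np.c_[(uv-[K[0,2],K[1,2]])/[K[0,0],K[1,1]],np.ones(len(uv))]@R;c=-R.T@t
    return c+d*((z-c[2])/d[:,2])[:,None]
def cloud(name,d):
    m=optics.camera_model(name);K,R,t=m["K"],m["R"],m["t"];v,u=np.indices(d.shape)
    c=np.stack([(u-K[0,2])/K[0,0]*d,(v-K[1,2])/K[1,1]*d,d],-1)
    return (c-t)@R
def rect(name,p,cx,cy,z,h=17,S=6,thr=None):
    "lid rectangle near pixel: centre xy, sizes, yaw of long side"
    a=p[cy-h:cy+h+1,cx-h:cx+h+1].astype(np.uint8)
    a=cv2.resize(a,None,fx=S,fy=S,interpolation=cv2.INTER_CUBIC)
    w=a[...,2].astype(int)*1.0                    # blue: white lids vs beige
    w=np.clip(w,0,255).astype(np.uint8)
    th,m=cv2.threshold(w,0,255,cv2.THRESH_OTSU) if thr is None else cv2.threshold(w,thr,255,0)
    m=cv2.morphologyEx(m,cv2.MORPH_OPEN,np.ones((5,5)))
    n,l,s,_=cv2.connectedComponentsWithStats(m)
    k=1+np.argmax(s[1:,4]);q=(l==k).astype(np.uint8)
    q=cv2.morphologyEx(cv2.copyMakeBorder(q,40,40,40,40,0),cv2.MORPH_CLOSE,np.ones((15,15)))[40:-40,40:-40]
    c=max(cv2.findContours(q,0,2)[0],key=cv2.contourArea)[:,0]
    uv=(c+.5)/S-.5+[cx-h,cy-h]
    X=ray(name,uv,z)[:,:2]
    (ctr,sz,ang)=cv2.minAreaRect((X*1000).astype(np.float32))
    yaw=np.radians(ang if sz[0]>=sz[1] else ang+90)
    yaw=(yaw+np.pi/2)%np.pi-np.pi/2
    return np.array(ctr)/1000,np.sort(sz)[::-1],yaw,th
E
python3 - <<'E'
from h import *
T=np.load("top0.npz");S=np.load("scene0.npz");P=cloud("top",T["d"])
B={"dA":(188,229,.045),"pd":(228,223,.045),"sA":(270,221,.029),"dB":(321,223,.04),"sB":(355,229,.024),"ps":(393,227,.024),"dC":(425,205,.04)}
for k,(u,v,z) in B.items():
    c,s,y,th=rect("top",T["p"],u,v,z)
    q=P[v-4:v+5,u-4:u+5,2]
    print(k,c.round(4),s.round(1),round(y,3),th,"lid z",np.median(q).round(4))
# tray walls from depth
for n,D in(("top",T),("scene",S)):
    X=cloud(n,D["d"]);x=ray(n,[[0,0]],0)
    sel=(D["d"]>0)&(abs(X[...,0]-.55)<.2)&(abs(X[...,1]+.12)<.22)
    g=X[sel];print(n,"table z",np.median(g[:,2]))
# dark rim in top
p=T["p"];sub=p[140:210,298:394];g=cv2.resize(cv2.cvtColor(sub,7),None,fx=6,fy=6,interpolation=2)
m=(g<110).astype(np.uint8);m=cv2.morphologyEx(m,cv2.MORPH_CLOSE,np.ones((9,9)))
n,l,s,_=cv2.connectedComponentsWithStats(m);k=1+np.argmax(s[1:,2]);print(s[k])
c=np.argwhere(l==k)[:,::-1]
for z in(.0,.036):
    X=ray("top",(c+.5)/6-.5+[298,140],z)[:,:2];print(z,cv2.minAreaRect((X*1000).astype(np.float32)))
cv2.imwrite("pics/tray0.png",np.hstack([cv2.resize(g,None,fx=.68,fy=.68),cv2.resize(m*255,None,fx=.68,fy=.68)]))
E
```

```text
dA [0.4388 0.3788] [73.8 50.2] 0.338 161.0 lid z 0.0429
pd [0.4573 0.243 ] [70.4 47.5] 0.813 179.0 lid z 0.0449
sA [0.463  0.0959] [73.8 51.2] 0.092 171.0 lid z 0.0295
dB [ 0.4457 -0.0831] [121.3 121.3] -0.025 176.0 lid z 0.0388
sB [ 0.4234 -0.2016] [123.2 122. ] 1.545 181.0 lid z 0.0228
ps [ 0.4303 -0.3366] [68.5 45.6] 0.492 207.0 lid z 0.0225
dC [ 0.4995 -0.4475] [126.4 122.2] -0.055 151.0 lid z 0.0374
top table z 0.0005112318053107928
scene table z 0.0021105636947950064
[ 355   95  183   47 1268]
0.0 ((677.407958984375, -274.6005859375), (112.34098815917969, 6.441459655761719), 75.9083480834961)
0.036 ((668.8468017578125, -269.7980651855469), (110.07009887695312, 6.311211585998535), 75.90821075439453)
```

View pics/tray0.png

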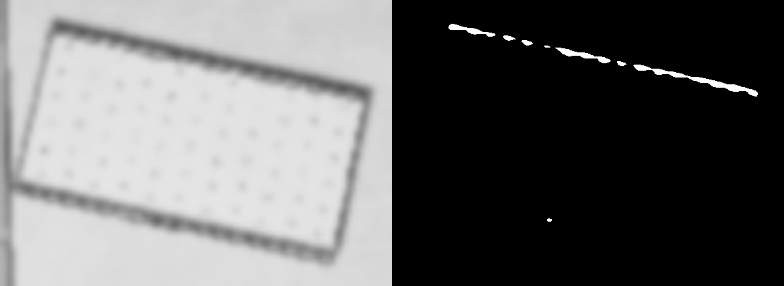

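Picture: tray outline corners about (311,145), (389,162), (380,204), (302,186) in the top image.

Run:
```python
from h import *
T=np.load("top0.npz");p=T["p"];P=cloud("top",T["d"])
# tray: threshold, fill, cut seam
sub=p[138:212,298:396];g=cv2.resize(cv2.cvtColor(sub,7),None,fx=6,fy=6,interpolation=2)
for thr in(150,165,180):
    m=(g<thr).astype(np.uint8);m[:,:10]=0
    poly=(np.array([(311,145),(389,162),(380,204),(302,186)])-[298,138])*6
    band=cv2.polylines(np.zeros_like(g),[poly],True,1,40);m&=band
    c=np.argwhere(m)[:,::-1].astype(np.float32);box=cv2.boxPoints(cv2.minAreaRect(c))
    q=cv2.approxPolyN(c.astype(np.int32).reshape(-1,1,2),4).reshape(-1,2)
    uv=(q+.5)/6-.5+[298,138];i=np.argsort(uv[:,1]);far=uv[i[:2]];near=uv[i[2:]]
    far=far[np.argsort(far[:,0])];near=near[np.argsort(near[:,0])]
    F=ray("top",far,.036)[:,:2];N=ray("top",near,0)[:,:2]
    print(thr,far.round(1).tolist(),near.round(1).tolist())
    print(" len",np.linalg.norm(F[0]-F[1]),np.linalg.norm(N[0]-N[1]),"wid",np.linalg.norm(F-N,axis=1),"ctr",(F.mean(0)+N.mean(0))/2,"yaw",[np.arctan2(*(a[0]-a[1])[::-1]) for a in(F,N)])
# boxes: colour ratio on table
B={"dA":(188,229,.045),"sA":(270,221,.029),"dB":(321,223,.04),"sB":(355,229,.024),"dC":(425,205,.04)}
for k,(u,v,z) in B.items():
    h=17;a=p[v-h:v+h+1,u-h:u+h+1].astype(np.float32);a=cv2.resize(a,None,fx=6,fy=6,interpolation=2)
    w=a[...,2]/a[...,0].clip(20)
    w=(np.clip(w,.5,1.2)-.5)/.7*255;w=w.astype(np.uint8)
    br=cv2.morphologyEx(a.max(2),cv2.MORPH_CLOSE,np.ones((21,21)))
    th,m=cv2.threshold(w,0,255,cv2.THRESH_OTSU);m[br<150]=0
    m=cv2.morphologyEx(m,cv2.MORPH_CLOSE,np.ones((13,13)));m=cv2.morphologyEx(m,cv2.MORPH_OPEN,np.ones((25,25)))
    n,l,s,_=cv2.connectedComponentsWithStats(m);kk=1+np.argmax(s[1:,4])
    c=np.argwhere(l==kk)[:,::-1];X=ray("top",(c+.5)/6-.5+[u-h,v-h],z)[:,:2]
    ct,sz,an=cv2.minAreaRect((X*1000).astype(np.float32))
    if sz[0]<sz[1]:an+=90
    # depth version
    D=P[v-h:v+h+1,u-h:u+h+1].reshape(-1,3);D=D[D[:,2]>z-.010]
    dc=cv2.minAreaRect((D[:,:2]*1000).astype(np.float32))
    print(k,np.round(ct,1),np.round(sz,1),round(np.radians((an+90)%180-90),3),"| depth",np.round(dc[0],1),np.round(dc[1],1),round(dc[2],1),D[:,:2].mean(0).round(4))
```

```text
150 [[310.9, 144.1], [388.8, 160.9]] [[296.6, 187.6], [379.9, 203.9]]
 len 0.2821305809431287 0.30306248162614713 wid [0.15900383 0.15138552] ctr [ 0.62033842 -0.17009552] yaw [np.float64(1.3271463272244222), np.float64(1.3492557225883044)]
165 [[310.6, 143.6], [389.2, 160.8]] [[296.4, 187.8], [380.2, 204.6]]
 len 0.28529528751221017 0.30511536260193695 wid [0.1611243  0.15446158] ctr [ 0.6201876 -0.1703784] yaw [np.float64(1.32521437615113), np.float64(1.3445888294485366)]
180 [[310.2, 143.2], [389.8, 160.4]] [[296.4, 187.8], [380.4, 205.1]]
 len 0.2882108239460908 0.30602446112157505 wid [0.16191631 0.1576583 ] ctr [ 0.62033706 -0.17067539] yaw [np.float64(1.3274452574071272), np.float64(1.3391843808978647)]
dA [436.9 376.9] [79.4 53.2] 0.341 | depth [337.9 197.5] [491.6  80.6] 61.0 [0.4358 0.3746]
sA [460.8  95.4] [75.8 51.1] 0.094 | depth [369.4  53.5] [286.   66.3] 25.0 [0.4584 0.0942]
dB [445.1 -86.2] [72.6 50.5] 0.672 | depth [369.9 -82.2] [ 77.1 236.8] 86.8 [ 0.4415 -0.0854]
sB [ 424.7 -200.4] [72.7 49.7] 0.857 | depth [ 347.  -139.6] [ 73.8 273.6] 51.4 [ 0.4198 -0.1971]
dC [ 501.  -445.6] [51.4 77.2] -0.216 | depth [ 373.9 -271. ] [ 79. 520.] 35.8 [ 0.4995 -0.445 ]
```

```bash
cat >> h.py <<'E'
from scipy.spatial.transform import Rotation as Ro
B={"dA":(.4369,.3769,.341,.005),"sA":(.4608,.0954,.094,.005),"dB":(.4451,-.0862,.672,0),"sB":(.4247,-.2004,.857,0),"dC":(.501,-.4456,-.216,0)}
F=ray("top",[[310.6,143.6],[389.2,160.8]],.036)[:,:2]
ux=(F[0]-F[1])/np.linalg.norm(F[0]-F[1]);uy=np.array([-ux[1],ux[0]])   # uy points to robot (-x)
TC=F.mean(0)+.0755*uy;TY=np.arctan2(ux[1],ux[0])
HI=.20
def quat(yaw):return (Ro.from_euler('z',yaw)*Ro.from_euler('x',np.pi)).as_quat()
def best(xy,z,yaw):
    o=[]
    for a in(yaw,yaw+np.pi):
        j=r.solve_ik([*xy,z],quat(a))
        if j is not None:o.append((abs(j[5]),a))
    return min(o)[1] if o else None
E
python3 - <<'E'
from h import *
print(F,TC,TY,uy)
for n in("top","scene"):
    X=cloud(n,np.load(n+"0.npz")["d"]).reshape(-1,3)
    L=(X[:,:2]-TC)@np.c_[ux,uy]
    s=(X[:,2]>.02)&(X[:,2]<.05)&(abs(L[:,0])<.17)&(abs(L[:,1])<.1)
    print(n,"wall pts",s.sum(),np.percentile(L[s],[2,98],axis=0).round(3).tolist())
    s=(X[:,2]>.06)&(X[:,2]<.4)&(abs(L[:,0])<.2)&(abs(L[:,1])<.2)
    Q=np.c_[L,X[:,2]][s]
    for x0 in np.arange(-.2,.2,.05):
        q=Q[(Q[:,0]>=x0)&(Q[:,0]<x0+.05)]
        if len(q)>3:print(round(x0,2),len(q),"far-side y max",np.percentile(q[q[:,1]<0][:,1],98).round(3) if (q[:,1]<0).any() else None,"zmax",q[:,2].max().round(3))
for k,b in list(B.items()):
    for z in(.03,HI):
        a=best(b[:2],z,b[2]);print(k,z,a,a is not None and np.round(r.solve_ik([*b[:2],z],quat(a)),2))
for x in(-.09,-.045,0,.045,.09):
    xy=TC+x*ux
    for z in(.035,HI):
        a=best(xy,z,TY);print(x,xy.round(3),z,a,a is not None and np.round(r.solve_ik([*xy,z],quat(a)),2))
E
```

```text
[[ 0.73038579 -0.05417037]
 [ 0.66091026 -0.33066201]] [ 0.62242429 -0.17401687] 1.3246176947241137 [-0.96985077  0.24369959]
top wall pts 316 [[-0.143, -0.077], [0.144, 0.075]]
-0.1 8 far-side y max -0.195 zmax 0.071
-0.05 15 far-side y max -0.195 zmax 0.07
-0.0 60 far-side y max -0.179 zmax 0.215
0.05 378 far-side y max -0.148 zmax 0.224
0.1 351 far-side y max -0.146 zmax 0.224
0.15 129 far-side y max -0.164 zmax 0.22
scene wall pts 527 [[-0.146, -0.073], [0.142, 0.079]]
-0.1 13 far-side y max -0.192 zmax 0.07
-0.05 15 far-side y max -0.188 zmax 0.071
-0.0 9 far-side y max -0.174 zmax 0.219
0.05 289 far-side y max -0.143 zmax 0.22
0.1 546 far-side y max -0.142 zmax 0.221
0.15 414 far-side y max -0.16 zmax 0.221
dA 0.03 3.4825926535897933 [ 0.58  0.7   1.62  0.    0.82 -1.33]
dA 0.2 3.4825926535897933 [ 0.58  0.48  1.46  0.    1.2  -1.33]
sA 0.03 0.094 [ 0.04  0.57  1.93 -0.    0.65  1.52]
sA 0.2 0.094 [ 0.04  0.3   1.75 -0.    1.09  1.52]
dB 0.03 0.672 [-0.36  0.55  1.97 -0.    0.62  0.54]
dB 0.2 0.672 [-0.36  0.27  1.8  -0.    1.07  0.54]
sB 0.03 0.857 [-0.6   0.57  1.93 -0.    0.
[... 297 characters left out ...]
-0.53  0.63  1.21  0.    1.3  -0.28]
-0.045 [ 0.611 -0.218] 0.035 1.3246176947241137 [-0.46  0.79  1.39 -0.    0.96 -0.21]
-0.045 [ 0.611 -0.218] 0.2 1.3246176947241137 [-0.46  0.61  1.23  0.    1.3  -0.21]
0 [ 0.622 -0.174] 0.035 1.3246176947241137 [-0.39  0.79  1.4  -0.    0.96 -0.14]
0 [ 0.622 -0.174] 0.2 1.3246176947241137 [-0.39  0.61  1.24  0.    1.29 -0.14]
0.045 [ 0.633 -0.13 ] 0.035 1.3246176947241137 [-0.32  0.79  1.4  -0.    0.96 -0.08]
0.045 [ 0.633 -0.13 ] 0.2 1.3246176947241137 [-0.32  0.61  1.24  0.    1.29 -0.08]
0.09 [ 0.644 -0.087] 0.035 1.3246176947241137 [-0.25  0.79  1.39 -0.    0.96 -0.01]
0.09 [ 0.644 -0.087] 0.2 1.3246176947241137 [-0.25  0.62  1.23 -0.    1.3  -0.01]
```

Run:
```python
from h import *
a=best((.45,.16),HI,np.pi/2)
command_gripper(.05,force=35)
r.reach([.45,.16,HI],quat(a));r.move_straight([.45,.16,.055],speed=.15)
h=r.move_straight([.45,.16,.015],speed=.02,max_force=5)
s=r.read_state();print(h,s["eef_pos"],s["contact_force"],s["grip_width"],s["time_s"])
r.move_straight([.45,.16,HI],speed=.2);print(r.read_state()["time_s"])
```

```text
True [0.44997673 0.15999994 0.02679883] [-1.0322719   0.45143307  7.10428667] 0.05017575249928743 5.5667
6.5833
```

```bash
cat >> h.py <<'E'
def pick(k,dz):
    x,y,yaw,z0=B[k];a=best((x,y),HI,yaw);q=quat(a);z=z0+dz
    command_gripper(.085)
    r.reach([x,y,HI],q);h=r.move_straight([x,y,z],speed=.15,max_force=15)
    command_gripper(.03,force=35);s=r.read_state()
    print(k,"hit",h,"z",s["eef_pos"][2].round(4),"w",round(s["grip_width"],4),"f",s["grip_force"])
    r.move_straight([x,y,HI],speed=.2);s=r.read_state();print(" lifted w",round(s["grip_width"],4),s["grip_force"])
    return .047<s["grip_width"]<.054
def place(tx,base,dz,ty=0):
    xy=TC+tx*ux+ty*uy;a=best(xy,HI,TY);q=quat(a)
    r.reach([*xy,HI],q);r.move_straight([*xy,base+dz+.02],speed=.15)
    h=r.move_straight([*xy,base+dz-.003],speed=.03,max_force=6)
    s=r.read_state();print(" placed hit",h,"bottom z",(s["eef_pos"][2]-dz).round(4),s["contact_force"].round(1))
    command_gripper(.068);r.move_straight([*xy,HI],speed=.2);print(" t",r.read_state()["time_s"])
E
python3 - <<'E'
from h import *
if pick("dC",.032):place(-.09,.002,.032)
p,d=optics.get_image("top");np.savez("top1.npz",p=p,d=d)
f=lambda a:cv2.resize(a,None,fx=6,fy=6,interpolation=2)
cv2.imwrite("pics/top1.png",f(p[135:215,295:425,::-1]))
E
```

```text
dC hit False z 0.033 w 0.0497 f 38.22496175765991
 lifted w 0.0494 37.5899076461792
 placed hit True bottom z 0.0025 [-1.  -1.1  4. ]
 t 16.0583
```

View pics/top1.png

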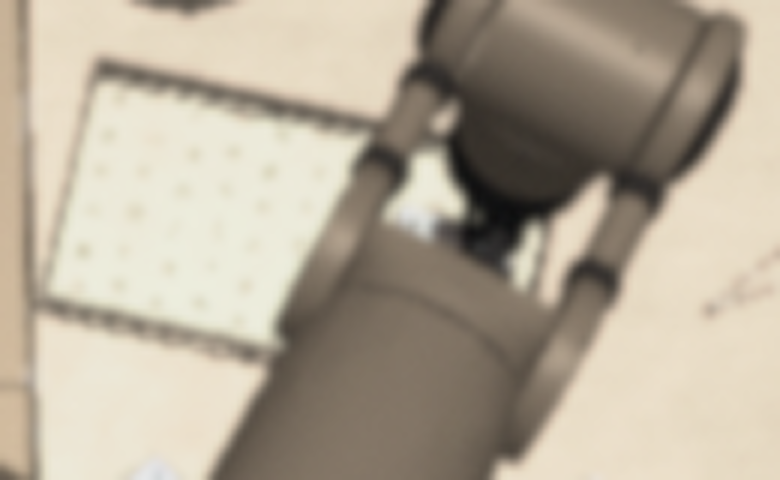

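The arm hides the tray; placement bottom z is right (2.5 mm). Continue with the deep ones and look from a clear pose.

Run:
```python
from h import *
if pick("dB",.032):place(0,.002,.032)
if pick("dA",.032):
    place(.09,.002,.032)
x,y,yaw,_=B["sA"];r.reach([.44,.25,.3],quat(best((.44,.25),.3,yaw)))
for n in("top","scene"):
    p,d=optics.get_image(n);np.savez(n+"2.npz",p=p,d=d)
    c=p[135:215,295:425] if n=="top" else p[130:210,270:400]
    cv2.imwrite(f"pics/{n}2.png",cv2.resize(c[:,:,::-1],None,fx=6,fy=6,interpolation=2))
print(r.read_state()["time_s"])
```

```text
dB hit False z 0.0327 w 0.0497 f 36.64431631565094
 lifted w 0.0494 36.65553152561188
 placed hit True bottom z 0.0022 [-1.5 -0.5  4.2]
 t 23.9167
dA hit False z 0.0378 w 0.0494 f 38.056753277778625
 lifted w 0.0496 37.2473931312561
 placed hit True bottom z 0.0026 [-0.6  0.4  5.4]
 t 33.85
35.4583
```

View pics/top2.png

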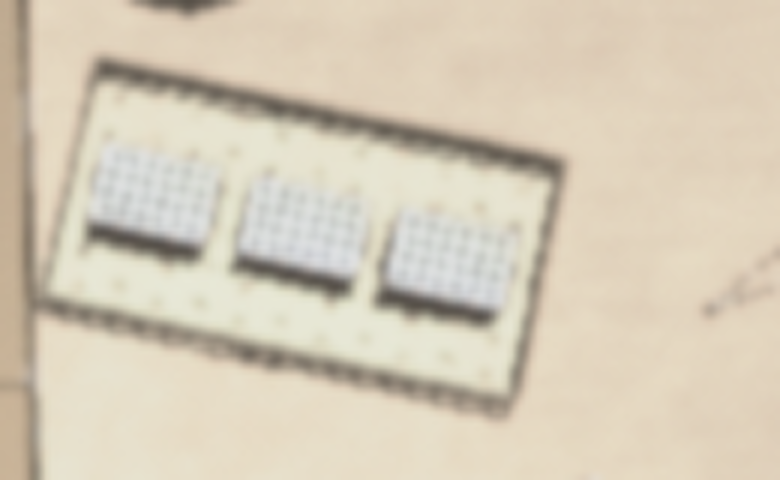

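Three deep lids at crop (155,197), (303,230), (452,260), evenly spaced. Check numerically, then place the shallow ones.

```bash
cat > chk.py <<'E'
from h import *
def lids(f,pts,z):
    p=np.load(f)["p"].astype(np.float32)
    for u,v in pts:
        h=14;a=cv2.resize(p[v-h:v+h+1,u-h:u+h+1],None,fx=6,fy=6,interpolation=2)
        m=((a[...,2]/a[...,0].clip(20)>.985)&(a.max(2)>110)).astype(np.uint8)
        m=cv2.morphologyEx(m,cv2.MORPH_CLOSE,np.ones((13,13)));m=cv2.morphologyEx(m,cv2.MORPH_OPEN,np.ones((21,21)))
        n,l,s,_=cv2.connectedComponentsWithStats(m);k=l[87,87] or 1+np.argmax(s[1:,4])
        c=np.argwhere(l==k)[:,::-1];X=(ray("top",(c+.5)/6-.5+[u-h,v-h],z)[:,:2]-TC)@np.c_[ux,uy]*1000
        print(np.round(cv2.minAreaRect(X.astype(np.float32)),1) if 0 else [np.round(t,1) for t in cv2.minAreaRect(X.astype(np.float32))])
E
python3 - <<'E'
from chk import *
lids("top2.npz",[(321,168),(345,173),(370,178)],.042)
D=np.load("top2.npz")["d"];P=cloud("top",D)
print([np.median(P[v-4:v+5,u-4:u+5,2]).round(4) for u,v in[(321,168),(345,173),(370,178)]])
E
```

```text
[array([90.8,  2. ]), array([44.1, 66.7]), np.float64(88.9)]
[array([0.1, 4. ]), array([41.6, 67.9]), np.float64(87.3)]
[array([-86.7,   3.7]), array([41. , 66.9]), np.float64(89.9)]
[np.float64(0.0399), np.float64(0.0403), np.float64(0.0401)]
```

Run:
```python
from chk import *
if pick("sA",.026):place(.045,.042,.026,.001)
if pick("sB",.026):place(-.045,.042,.026,.001)
r.reach([.44,.25,.3],quat(best((.44,.25),.3,.094)))
for n in("top","scene"):
    p,d=optics.get_image(n);np.savez(n+"3.npz",p=p,d=d)
    c=p[135:215,295:425] if n=="top" else p[130:210,270:400]
    cv2.imwrite(f"pics/{n}3.png",cv2.resize(c[:,:,::-1],None,fx=6,fy=6,interpolation=2))
P=cloud("top",np.load("top3.npz")["d"]).reshape(-1,3)
L=(P[:,:2]-TC)@np.c_[ux,uy]
for x in(-.045,.045):
    s=(abs(L[:,0]-x)<.045)&(abs(L[:,1])<.06)&(P[:,2]>.056);Q=P[s];l=L[s]
    A=np.c_[l,np.ones(len(l))];c=np.linalg.lstsq(A,Q[:,2],rcond=None)[0]
    print(x,s.sum(),l.mean(0).round(4),"z",np.median(Q[:,2]).round(4),"slopes",c[:2].round(3))
print(r.read_state()["time_s"])
```

```text
sA hit False z 0.0316 w 0.0489 f 36.414225697517395
 lifted w 0.0494 36.30454659461975
 placed hit True bottom z 0.0423 [-0.4 -0.4  4.1]
 t 44.9417
sB hit False z 0.0267 w 0.0491 f 36.71739935874939
 lifted w 0.0494 36.491995453834534
 placed hit True bottom z 0.0422 [-0.9  0.3  3.9]
 t 52.3417
-0.045 300 [-0.0454  0.0024] z 0.0638 slopes [-0.001  0.015]
0.045 295 [0.0445 0.0022] z 0.0649 slopes [-0.022 -0.001]
54.2833
```

View pics/top3.png

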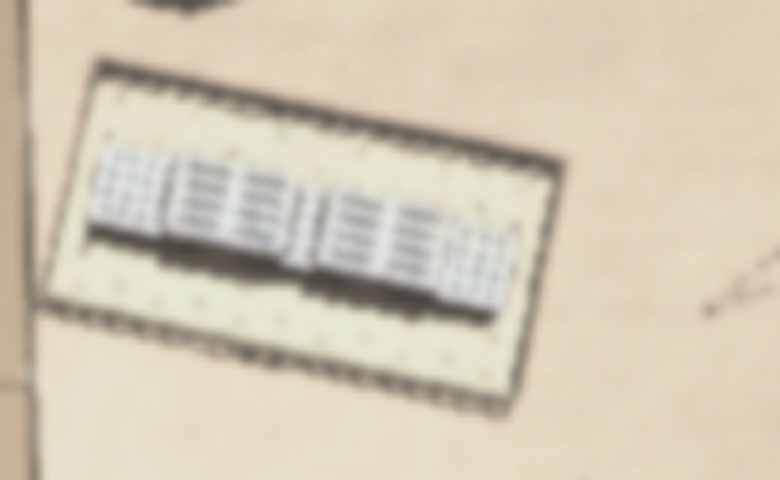

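View pics/scene3.png

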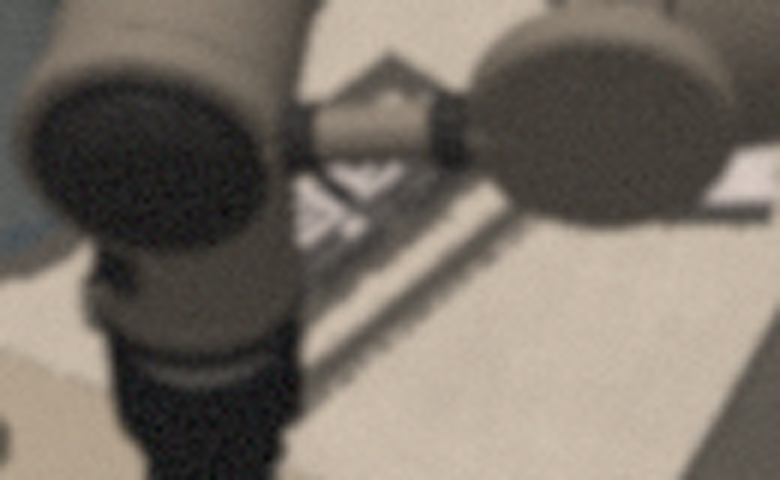

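The top view shows the shallow boxes at crop (232,205) and (385,235), level and centred over the two gaps. In the scene view the arm hides most of the tray. Handing in.

```bash
python3 -c "
from workcell import r
print(r.finish_job())"
```

```text
the job is handed in; nothing more can be done
None
```

The job is handed in at about 54 s: by the final camera check, all three deep boxes stand on the tray floor and both slotted shallow boxes lie level over the gaps, within about 4 mm of target, and the arm never went to the closed boxes; the hand-in gave no pass or fail result.

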